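# Start the saw from its push-latch switch box

## Robot

A 6-joint arm with a two-finger parallel gripper is mounted at the origin on the work surface. World frame = base frame: x ahead of the robot, y to its left, z up, the work surface at z = 0. Lengths are in m, angles in rad, forces in N, time in s.
With the tool pointing down it reaches from about 0.3 to 0.775 m from the base axis. Payload 14.6 kg.
Tool frame: the origin (TCP) lies midway between the tips of the shut fingers; the grasp point (between the pads) lies arm.tcp_to_grasp behind it (arm.tcp_to_grasp is the distance from the TCP to the grasp point, in m); z points along the fingers, y is the line along which they close (so a half turn about z gives the same grasp; the last joint's range is limited). The gripper opens to 85 mm and grips with 20 to 120 N. Pads are 22 mm wide; open, the fingers measure 114 mm over their backs; the gripper's body (76 mm by 85 mm) begins 54 mm behind the grasp point. The pads swing forward as they close: fully open they stand 13 mm farther back than shut.
Start: joints at [1.084, 0.3, 1.521, -0, 1.321, -0.067], TCP at [0.224, 0.502, 0.231] pointing down, gripper open.
Joint ranges: [-3.03, 3.03], [-0.79, 2.21], [0.23, 2.52], [-1.04, 4.18], [0, 3.07], [-2.55, 2.55]. Speed limits (rad/s): [2.22, 2.22, 2.57, 3.14, 3.14, 3.14].

## Interface

Orientations are given as [roll, pitch, yaw] about the fixed x, y, z axes, in that order (R = Rz(yaw) Ry(pitch) Rx(roll)).
In Python, from cell import sensors, eyes, workorder, look_for, pinpoint, arm gives the robot as it stands.
- The arm moves only by the tool drive_tool, never from a script. Its argument "increments" is a list that holds one entry, the list of rows, each a list of 5 numbers: the closure, from -1 (fully open) to 1 (shut), then the shift along the tool's x, y, z in cm, then the turn about the tool's z in degrees. A call has 1 to 5 rows; each row is the pose to reach, as a shift and turn from the pose commanded when the call began, along the tool's axes at that moment; what a row does not reach only later rows make up. A row lasts 1/8 s, in which the tool goes at most 62.5 mm and 10.7 degrees, less where a joint would pass 70% of its speed; a pose out of reach is approached as far as the arm can. A call with a gripper value outside its range is refused whole. The fingers move at their own pace and stop on an object; "grip_force" is the grip in N (left out, the last holds). Time passes only in rows, so rows that repeat a pose let the fingers close. It gives the time, the measured TCP pose, the force, the opening and the grip force at its end, in the units of the state.
- sensors.state(): the state, without advancing time (a new reading comes with each control period).
- eyes.camera(name): name is "scene" or "top"; returns the picture (420x560x3 uint8, red, green, blue); there is no depth.
- eyes.camera_params(name): a dict with "vertical_fov" (degrees; the focal length in pixels is half the picture's height over the tangent of half this angle, whatever the lens; pixels are square), "cx", "cy" (the principal point, pixels), "rvec" (rotation vector, rad) and "tvec" (3), from world to camera coordinates, as OpenCV has them. Camera axes: x right, y down, z forward; pixel columns grow to the right and rows downward; lengths in m; the calibration is good to about 2 mm. A picture is of the moment at which its call begins. camera_params takes no time and is no camera call.
- workorder.close_job(): hands the job in; it is judged then, once.
Trained networks look in the newest picture that a camera, given by its name, has taken for a name from the list of things; names that differ only in an ending like _2 or _b are one class to them, and where a whole thing is asked for, a point or a joint stands for the part that bears it (a point fixed in the world has none). Each returns a list of dicts, best first, with "confidence" (0 to 1); they miss things now and then, are a little off and sometimes report something else, mostly with a low value. They report only what shows in the picture. A call takes as long as a camera call.
- look_for(query, camera): "xyz" ([x, y, z] in m, in world coordinates, good to about 4 mm: the middle of the surface that is visible of it).
- pinpoint(query, camera): "xyz" ([x, y, z] in m, in world coordinates, good to about 4 mm: a listed point, or the origin of a listed thing).
The state is a dict: "time_s": time; "joint_positions": joint angles; "qvel": joint speeds; "effort": joint torques, N m; "ee_pos": TCP position; "eef_rot": TCP orientation; "force": force on the tool from outside, world axes, zero at the start; "torque": the same for the moment, N m; "gripper_width": finger opening in m; "grasp_force": force on a finger pad.
Only numpy, scipy, OpenCV 4.12 (cv2) and the standard library are available. Lean on these libraries where they do the work, as an engineer would, in place of code of your own. Each camera call takes 0.05 s, during which the arm holds its last target. There are 200 camera calls.

## Task

Start the saw: press the yellow push-latch cover of its switch box in and let go so that it springs open, press the green button beneath fully down and let it come back, then press the yellow cover down again until it latches shut and stays shut when you let go. Do it all by pressing with the fingers: leave the white button and the blue-covered switch box alone, and do not lift, carry or shove anything that stands about on the bench.

Things in the scene. Friction and masses are not known exactly. Their poses are not given: they have to be found in the camera images.
- saw_box: the saw's switch box, fixed: grey, 120 x 120 mm, 73 mm tall, yellow cover in its top. Origin at the centre of its underside; x points away from the robot (give or take its yaw), y left, z up. The well under the cover is 72 mm along x (-42 to +30 mm) and 94 mm along y (-47 to +47), its floor 41 mm above the bench
- cover (a joint): angle of the yellow push-latch cover, rad: 0 latched shut, 1.2 fully open (near edge up), -0.065 pressed in to the stop. Latched: press beyond -0.045, release, and a spring swings it to 1.2 in about a second. Open: press it past shut beyond -0.05, release, and it latches at 0. Let go sooner and nothing changes. Takes 2 to 6 N to swing down, 3 to 6 N at cover_press to press in; the stop takes 20 N unharmed
- cover_press (a point): point on the outer (upper) face of the yellow cover, a 4 mm plate 88 mm wide: on its centre line, 52 mm from the hinge, 14 mm from the free edge, 75 mm above the bench when latched (2 mm above the rim); -0.05 rad is 2.6 mm, the stop 3.4 mm deep here. It moves with the cover; its x runs from free edge to hinge, z out of the outer face
- cover_hinge (a point): middle of the cover's hinge line (along the box's y), fixed, 72 mm above the bench, 30 mm beyond the box's centre. Fully open, the cover leans 0.37 rad from upright towards the robot: its free edge is 60 mm above the hinge and 24 mm nearer, its outer face looking away from the robot and a little up
- green_button_top (a point): centre of the top of the round green button, 20 mm across, beneath the yellow cover: in the box's frame 15 mm nearer than its centre and 22 mm to the left (+y), about 65 mm above the bench when up. Reachable from above only with the cover open
- green_button (a joint): how far the green button is pressed, in m: 0 up, 0.005 fully down (about 4 N); it springs back
- white_button (a joint): the same for the white button, 44 mm to the right of the green one (box y = -22 mm), which must be left alone
- dust_box: the dust extractor's switch box, fixed: the same grey box but with a blue cover, which must be left alone; origin at the centre of its underside
- drill: upright cordless drill, yellow and black, 180 x 75 mm, 195 mm tall, standing on its battery; origin at the underside; loose, to be left alone
- finish_can: round tin, 96 mm across, 115 mm tall; origin at the underside; loose, to be left alone
- glue_bottle: white glue bottle with orange cap, 52 mm across, 150 mm tall; origin at the underside; loose, to be left alone
- wood_block: wooden block 110 x 60 x 40 mm; origin at the underside; loose, to be left alone
- offcut: dark wood offcut 100 x 160 x 12 mm lying flat; origin at the underside; loose, to be left alone
- push_stick: flat wooden push stick with red handle, 240 mm long, 14 mm thick; origin at the underside; loose, to be left alone
- tape_measure: yellow and black tape measure 70 x 35 x 62 mm; origin at the underside; loose, to be left alone
- pencil: flat red carpenter's pencil 170 x 11 x 8 mm; origin at the underside; loose, to be left alone

How it is judged:
By the outcome, as a careful person would: the job done as asked, in the order asked, and still so for the second after the job is handed in, with the robot touching nothing.
It also fails if it takes over 48 s, if anything falls off the work surface, if the arm or the gripper's body presses on something with over 40 N, if the wrist force passes 120 N, or if a joint passes its speed limit or range.

## Working session

There is one attempt and no reset: what is moved stays moved. The work goes in short steps, Python scripts to look and compute and a tool call to move; the robot and the scene stay as the last step left them, time stands still between calls to the robot, and variables do not carry over. Pictures are saved under pics/ and viewed, at most 10 in all, crops included, and the job is handed in when it is done.

Besides the shell and the picture viewer there is one more tool, called after "Request:" as name(argument=value, ...), one argument or row to a line, values as JSON. drive_tool: Moves the arm, as the interface text tells. Its arguments: {"type":"object","properties":{"increments":{"type":"array"},"grip_force":{"type":"number"}},"required":["increments"]}

```bash
mkdir -p pics
cat > h.py <<'E'
import numpy as np, cv2
from cell import sensors, eyes, workorder, look_for, pinpoint, arm
def snap(c,f):
    im=eyes.camera(c); cv2.imwrite(f,im[:,:,::-1]); return im
def px(c,P):
    p=eyes.camera_params(c); f=210/np.tan(np.radians(p["vertical_fov"])/2)
    K=np.array([[f,0,p["cx"]],[0,f,p["cy"]],[0,0,1.]])
    return cv2.projectPoints(np.array(P,float).reshape(-1,1,3),np.array(p["rvec"],float),np.array(p["tvec"],float),K,None)[0].reshape(-1,2)
E
python3 - <<'E'
from h import *
a=snap("top","pics/top1.png"); b=snap("scene","pics/sc1.png")
for c in("top","scene"):
    for q in("saw_box","cover_press","cover_hinge","dust_box","drill","glue_bottle","finish_can","tape_measure"):
        for r in pinpoint(q,c)[:2]: print(c,q,np.round(r["xyz"],4),round(r["confidence"],2),px(c,r["xyz"]).round())
s=sensors.state();print(s["time_s"],s["ee_pos"],s["eef_rot"],s["force"],s["gripper_width"])
E
```

```text
top saw_box [ 4.833e-01  1.302e-01 -4.000e-04] 0.98 [[231. 238.]]
top cover_press [0.4605 0.1258 0.074 ] 0.67 [[228. 244.]]
top cover_press [ 0.7046 -0.255  -0.0018] 0.4 [[372. 163.]]
top cover_hinge [0.5125 0.1313 0.0725] 0.74 [[227. 224.]]
top cover_hinge [ 0.5296 -0.1899  0.0013] 0.71 [[349. 224.]]
top dust_box [ 5.316e-01 -1.859e-01 -5.000e-04] 0.81 [[348. 223.]]
top drill [ 0.4967 -0.4607 -0.0013] 0.97 [[449. 238.]]
top glue_bottle [ 0.3952  0.3312 -0.0011] 0.88 [[155. 269.]]
top finish_can [ 0.5642  0.4601 -0.0014] 0.9 [[114. 207.]]
top finish_can [ 0.3944  0.3312 -0.0008] 0.19 [[155. 270.]]
top tape_measure [7.017e-01 2.692e-01 5.000e-04] 0.9 [[186. 160.]]
scene saw_box [ 4.811e-01  1.308e-01 -4.000e-04] 0.9 [[341. 238.]]
scene saw_box [ 0.4964 -0.4639 -0.001 ] 0.41 [[210. 134.]]
scene cover_press [0.4633 0.1336 0.0738] 0.59 [[348. 218.]]
scene cover_press [ 5.087e-01  2.800e-03 -5.000e-04] 0.46 [[302. 216.]]
scene cover_hinge [0.5131 0.1268 0.0687] 0.78 [[333. 228.]]
scene dust_box [ 0.5278 -0.1872 -0.0025] 0.9 [[255. 184.]]
scene dust_box [0.5094 0.1291 0.0688] 0.56 [[334. 228.]]
scene drill [ 0.4953 -0.464  -0.001 ] 0.87 [[210. 134.]]
scene drill [0.7003 0.2648 0.0021] 0.35 [[317. 318.]]
scene finish_can [ 0.561   0.4527 -0.0009] 0.6 [[413. 336.]]
scene tape_measure [7.003e-01 2.662e-01 4.000e-04] 0.9 [[317. 318.]]
0.9 [0.2241665  0.50223555 0.23128665] [ 3.14158280e+00 -2.50041113e-06  2.72182894e+00] [0.47031644 0.20369741 0.79837873] 0.08537812657400669
```

Run:
```python
import cv2,numpy as np
a=cv2.imread("pics/top1.png");b=cv2.imread("pics/sc1.png")
c=cv2.resize(a[195:285,180:280],None,fx=6,fy=6,interpolation=2)
cv2.imwrite("pics/crop1.png",c)
```

```text
(no output)
```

View pics/top1.png

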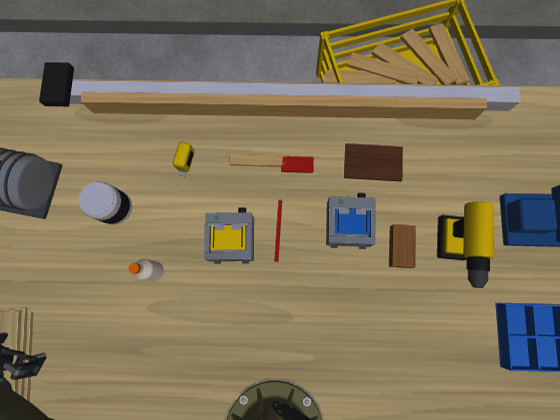

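View pics/crop1.png

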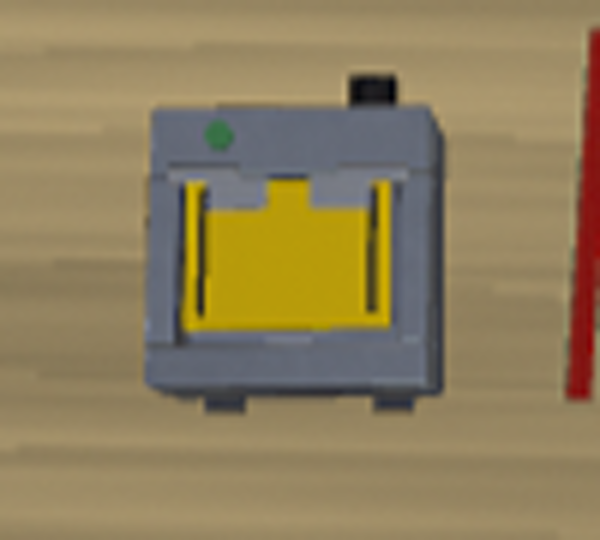

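View pics/sc1.png

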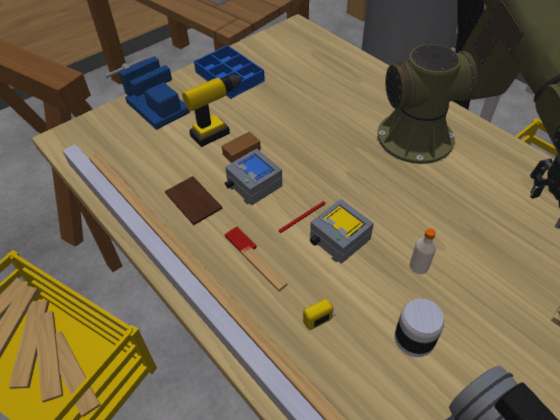

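The top view shows the saw box at about (228,237), with the yellow cover shut, its hinge on the far side and its yaw near 0. The dust box is at about (351,221). The scene view agrees, and the route at z≈0.23 passes above the glue bottle, so I'll start moving.

Request:
drive_tool(
  increments=[
    [[1,-5,-3.3,0,10.6],[1,-10,-6.6,0,21.2],[1,-15,-9.9,0,31.8],[1,-20,-13.2,0,42.4],[1,-25,-16.5,0,53]],
  ],
  grip_force=30,
)

```text
time_s: 1.52
ee_pos: [0.386, 0.2479, 0.2316]
eef_rot: [3.141, -0.0, 1.791]
force: [-0.4, 1.0, -0.3]
gripper_width: -0.0
grasp_force: 0.0
```

Run:
```python
from h import *
print(arm.tcp_to_grasp,[x for x in dir(arm) if x[0]!='_'])
s=sensors.state();p=s["ee_pos"];y=s["eef_rot"][2];print(s["time_s"],p,s["eef_rot"],s["gripper_width"])
c=np.array([.482,.130]);o=.06
for yaw in(-.04,0,.04):
  R=np.array([[np.cos(yaw),-np.sin(yaw)],[np.sin(yaw),np.cos(yaw)]])
  P=[[*(c+R@np.array(v)),.073] for v in((o,o),(o,-o),(-o,o),(-o,-o))]
  print(yaw,((px("top",P)-[180,195])*6+2.5).round().tolist())
```

```text
0.0187 ['MotionError', 'tcp_to_grasp']
1.525 [0.38595861 0.24794588 0.23155272] [ 3.14092204e+00 -1.64636822e-04  1.79081322e+00] -1.010729946655201e-05
-0.04 [[158.0, 97.0], [437.0, 114.0], [130.0, 378.0], [415.0, 396.0]]
0 [[152.0, 103.0], [432.0, 109.0], [135.0, 384.0], [421.0, 390.0]]
0.04 [[147.0, 108.0], [427.0, 103.0], [140.0, 390.0], [427.0, 385.0]]
```

Request:
drive_tool(
  increments=[
    [[1,-4.5,1.5,2,5],[1,-9,3.1,4,10],[1,-13.3,4.6,7,12.8],[1,-13.3,4.6,12,12.8],[1,-13.3,4.6,13.2,12.8]],
  ],
)

```text
time_s: 2.15
ee_pos: [0.4587, 0.1298, 0.0971]
eef_rot: [-3.137, 0.001, 1.573]
force: [0.4, 0.3, 0.2]
gripper_width: 0.0
grasp_force: 0.0
```

Run:
```python
from h import *
snap("scene","pics/sc2.png");snap("top","pics/top2.png")
a=cv2.imread("pics/sc2.png")[170:270,280:400];b=cv2.imread("pics/top2.png")[195:285,180:300]
f=lambda i:cv2.resize(i,(600,int(i.shape[0]*5)),interpolation=2)[:450]
cv2.imwrite("pics/c2.png",cv2.resize(np.hstack([f(a)[:450],f(b)]),(800,300)))
s=sensors.state();print(s["time_s"],s["ee_pos"],s["eef_rot"],s["force"])
for c in("top","scene"):
  for q in("cover_press","cover_hinge","saw_box"):
    for r in pinpoint(q,c)[:1]: print(c,q,np.round(r["xyz"],4),round(r["confidence"],2))
```

```text
2.25 [0.45955529 0.13059731 0.09912237] [-3.14011629e+00  3.05667354e-04  1.57394420e+00] [-0.34413082  0.55693049  0.77838619]
top cover_press [0.46   0.1245 0.0742] 0.68
top cover_hinge [0.5144 0.1284 0.0737] 0.67
top saw_box [ 0.4845  0.1305 -0.0005] 0.65
scene cover_press [0.461  0.1324 0.0744] 0.89
scene cover_hinge [0.5109 0.1283 0.0729] 0.95
scene saw_box [ 0.4826  0.1298 -0.    ] 0.72
```

View pics/c2.png

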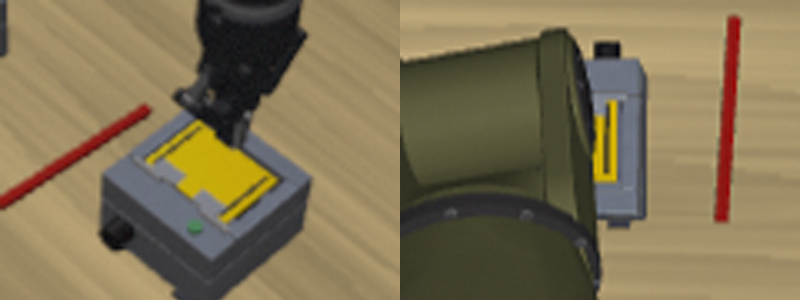

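The scene crop shows the closed fingers above the near part of the cover, clear of the rim. Next I'll lower them in steps.

Request:
drive_tool(
  increments=[
    [[1,0,0.3,1.5,0],[1,0,0.3,2.2,0],[1,0,0.3,2.4,0],[1,0,0.3,2.5,0],[1,0,0.3,2.5,0]],
  ],
)

```text
time_s: 3.18
ee_pos: [0.4628, 0.1304, 0.0744]
eef_rot: [-3.142, 0.0, 1.573]
force: [-3.2, -0.4, 3.5]
gripper_width: -0.0
grasp_force: 1.7
```

Request:
drive_tool(
  increments=[
    [[1,0,0,0.1,0],[1,0,0,0.2,0],[1,0,0,0.2,0]],
  ],
)

```text
time_s: 3.55
ee_pos: [0.4628, 0.1304, 0.0723]
eef_rot: [3.142, -0.0, 1.573]
force: [-4.0, -0.4, 3.6]
gripper_width: 0.0001
grasp_force: 1.9
```

Request:
drive_tool(
  increments=[
    [[1,0,0,0.1,0],[1,0,0,0.13,0],[1,0,0,0.13,0]],
  ],
)

```text
time_s: 3.92
ee_pos: [0.463, 0.1304, 0.0718]
eef_rot: [3.141, -0.0, 1.573]
force: [-7.4, -1.2, 15.6]
gripper_width: 0.0001
grasp_force: 8.1
```

It's at the stop (15.6 N). Now I'll release by going up quickly and back toward the robot.

Request:
drive_tool(
  increments=[
    [[1,0,-0.5,-5,0],[-1,0,-2,-10,0],[-1,2,-5,-10,0],[-1,2,-5,-10,0],[-1,2,-5,-10,0]],
  ],
)

```text
time_s: 4.55
ee_pos: [0.4132, 0.1502, 0.1709]
eef_rot: [3.141, 0.0, 1.574]
force: [0.5, -0.6, -0.4]
gripper_width: 0.0724
grasp_force: 0.0
```

Request:
drive_tool(
  increments=[
    [[-1,0,0,0,0],[-1,0,0,0,0],[-1,0,0,0,0],[-1,0,0,0,0]],
  ],
)

```text
time_s: 5.05
ee_pos: [0.4129, 0.1502, 0.1709]
eef_rot: [-3.141, 0.0, 1.573]
force: [0.3, -0.5, 0.3]
gripper_width: 0.0855
grasp_force: 0.0
```

Run:
```python
from h import *
snap("scene","pics/sc3.png");snap("top","pics/top3.png")
a=cv2.imread("pics/sc3.png")[140:270,280:420];b=cv2.imread("pics/top3.png")[175:305,170:310]
cv2.imwrite("pics/c3.png",cv2.resize(np.hstack([a,b]),(800,372),interpolation=2))
s=sensors.state();print(s["time_s"],s["ee_pos"],s["eef_rot"],s["force"],s["gripper_width"])
for c in("top","scene"):
  for q in("cover_press","cover_hinge","green_button_top"):
    for r in pinpoint(q,c)[:1]: print(c,q,np.round(r["xyz"],4),round(r["confidence"],2))
```

```text
5.15 [0.41281156 0.15021855 0.17094867] [-3.14155013e+00  2.36109299e-05  1.57337492e+00] [-0.65015526  0.06209666 -0.07475174] 0.08520799588417137
top cover_press [0.4963 0.1315 0.1187] 0.59
top cover_hinge [0.5139 0.1258 0.0726] 0.79
top green_button_top [0.4663 0.15   0.0624] 0.49
scene cover_press [0.4993 0.1354 0.1225] 0.79
scene cover_hinge [0.5128 0.1295 0.0724] 0.55
scene green_button_top [0.465  0.1543 0.0658] 0.6
```

View pics/c3.png

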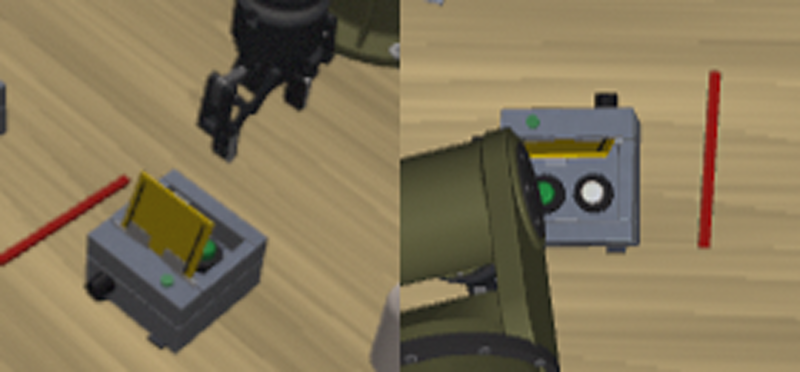

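The cover is open, and the green button shows at scene crop (208,247) and top crop (545,192). The open gripper's far finger is lined up above it, so the gripper body stays clear of the cover.

Request:
drive_tool(
  increments=[
    [[-1,0,0,5,0],[-1,0,0,9,0],[-1,0,0,11,0],[-1,0,0,11.4,0],[-1,0,0,11.6,0]],
  ],
)

```text
time_s: 6.08
ee_pos: [0.4132, 0.1503, 0.0555]
eef_rot: [3.141, -0.0, 1.573]
force: [0.0, 0.2, 0.5]
gripper_width: 0.0856
grasp_force: 0.0
```

Run:
```python
from h import *
snap("scene","pics/sc4.png")
a=cv2.imread("pics/sc4.png")[150:260,300:420]
cv2.imwrite("pics/c4.png",cv2.resize(a,(600,550),interpolation=2))
s=sensors.state();print(s["time_s"],s["ee_pos"],s["force"],s["gripper_width"])
```

```text
6.125 [0.41317547 0.15035507 0.05551598] [-0.37875301  0.67942756 -0.41379465] 0.08519796224225334
```

View pics/c4.png

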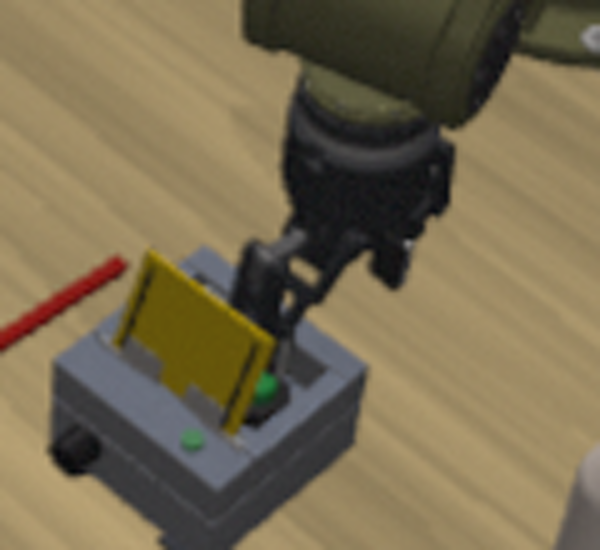

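The finger tip is just on the robot side of the button, with green still visible at crop (263,387). I'll shift 5 mm further away, then press.

Request:
drive_tool(
  increments=[
    [[-1,0.1,0.5,0,0],[-1,0.1,0.5,0.2,0],[-1,0.1,0.5,0.4,0],[-1,0.1,0.5,0.5,0],[-1,0.1,0.5,0.5,0]],
  ],
)

```text
time_s: 6.75
ee_pos: [0.415, 0.151, 0.0493]
eef_rot: [-3.135, 0.001, 1.574]
force: [-20.5, -0.6, -1.4]
gripper_width: 0.0849
grasp_force: 1.2
```

There's a 20 N side force, so the finger back is against the cover. I'll back off.

Request:
drive_tool(
  increments=[
    [[-1,0,-0.5,-0.4,0],[-1,0,-0.5,-0.4,0],[-1,0,-0.5,-0.4,0]],
  ],
)

```text
time_s: 7.12
ee_pos: [0.4133, 0.1513, 0.0544]
eef_rot: [3.14, -0.0, 1.573]
force: [-0.9, -1.1, -0.5]
gripper_width: 0.0853
grasp_force: 0.0
```

Run:
```python
from h import *
snap("scene","pics/sc5.png")
a=cv2.imread("pics/sc5.png")[170:250,310:410]
cv2.imwrite("pics/c5.png",cv2.resize(a,(800,640)[:2],interpolation=2)[:600])
s=sensors.state();print(s["time_s"],s["ee_pos"],s["force"],s["gripper_width"])
for q in("cover_press","green_button_top"):
    for r in pinpoint(q,"scene")[:1]: print(q,np.round(r["xyz"],4),round(r["confidence"],2))
```

```text
7.175 [0.41317232 0.15127366 0.05426617] [ 0.27166905 -0.1938022   0.21287817] 0.08531542052928923
cover_press [0.6993 0.2656 0.0027] 0.74
green_button_top [0.4657 0.1557 0.0659] 0.45
```

View pics/c5.png

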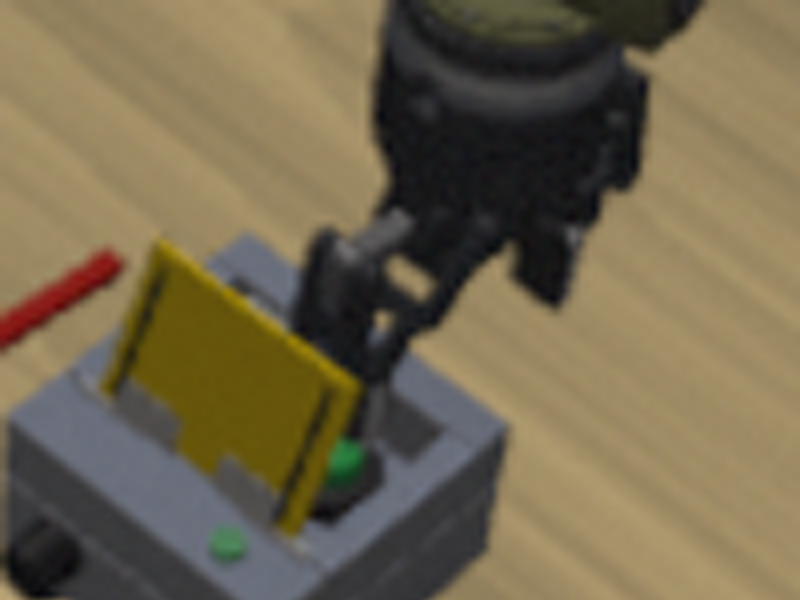

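Run:
```python
from h import *
o=lambda P:((px("scene",P)-[310,170])*8+3.5).round().tolist()
b=np.array([.4665,.152,.065])
print("btn",o([b,b+[.01,0,0],b-[.01,0,0],b+[0,.01,0],b-[0,.01,0]]))
t=np.array([.4132,.1513,.0674])
for x in(.0425,.050,.057):print(x,o([t+[x,.011,0],t+[x,-.011,0]]))
print("coveredge",o([[.488,.13+.044,.132],[.488,.13-.044,.132]]),"rim near corner",o([[.44,.177,.073]]))
a=cv2.imread("pics/sc5.png")[185:240,335:375]
cv2.imwrite("pics/c6.png",cv2.resize(a,(582,800)[:2],interpolation=2)[:600] if 0 else cv2.resize(a,(436,600),interpolation=4))
```

```text
btn [[339.0, 443.0], [318.0, 459.0], [360.0, 428.0], [361.0, 461.0], [317.0, 426.0]]
0.0425 [[384.0, 440.0], [336.0, 402.0]]
0.05 [[369.0, 452.0], [321.0, 413.0]]
0.057 [[354.0, 463.0], [306.0, 424.0]]
coveredge [[361.0, 388.0], [165.0, 232.0]] rim near corner [[451.0, 431.0]]
```

View pics/c6.png

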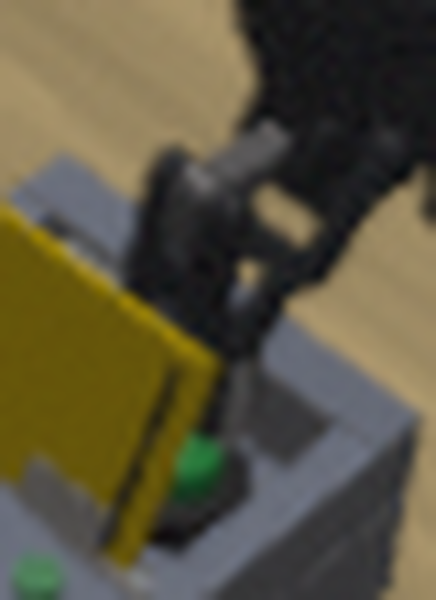

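I'll test what blocked it: rise 8 mm, clear of the button, then edge forward.

Request:
drive_tool(
  increments=[
    [[-1,0,0,-0.8,0],[-1,0,0,-0.8,0],[-1,0,0.2,-0.8,0],[-1,0,0.3,-0.8,0],[-1,0,0.3,-0.8,0]],
  ],
)

```text
time_s: 7.9
ee_pos: [0.4133, 0.1508, 0.0606]
eef_rot: [-3.135, 0.001, 1.573]
force: [-12.9, 0.0, -4.8]
gripper_width: 0.0852
grasp_force: 0.0
```

It's the cover that limits the reach of the spread finger. I'll switch to closed fingers turned 90°, so their narrow side faces the cover. I'll retreat upward and turn.

Request:
drive_tool(
  increments=[
    [[-1,0,-1,0,0],[-1,0,-1,-4,0],[-1,0,-1,-9,0],[1,0,-1,-9.5,-10.5],[1,0,-1,-9.5,-21]],
  ],
)

```text
time_s: 8.52
ee_pos: [0.4061, 0.1514, 0.158]
eef_rot: [3.139, 0.0, 1.946]
force: [-0.5, -0.4, -0.9]
gripper_width: 0.0516
grasp_force: 0.0
```

Request:
drive_tool(
  increments=[
    [[1,0,0,0,-10.5],[1,0,0,0,-21],[1,0,0,0,-31.5],[1,0,0,0,-42],[1,0,0,0,-52.5]],
  ],
)

```text
time_s: 9.15
ee_pos: [0.4058, 0.1513, 0.1572]
eef_rot: [3.141, 0.001, 2.862]
force: [-0.2, -1.2, 0.3]
gripper_width: 0.0002
grasp_force: 0.0
```

Request:
drive_tool(
  increments=[
    [[1,0,0,0,-8],[1,0,0,0,-16.5],[1,0,0,0,-16.5],[1,0,0,0,-16.5]],
  ],
)

```text
time_s: 9.65
ee_pos: [0.4058, 0.1512, 0.1571]
eef_rot: [3.141, 0.0, 3.141]
force: [-0.2, 0.1, -0.1]
gripper_width: -0.0001
grasp_force: 0.0
```

Request:
drive_tool(
  increments=[
    [[1,-3.5,0,0,0],[1,-5.6,0,2,0],[1,-5.6,0,6,0],[1,-5.6,0,8.2,0],[1,-5.6,0,8.8,0]],
  ],
)

```text
time_s: 10.28
ee_pos: [0.4613, 0.1512, 0.0679]
eef_rot: [-3.141, -0.002, -3.141]
force: [-0.0, 0.4, -0.0]
gripper_width: 0.0001
grasp_force: 0.0
```

Request:
drive_tool(
  increments=[
    [[1,0,0,0.2,0],[1,0,0,0.4,0],[1,0,0,0.5,0],[1,0,0,0.5,0]],
  ],
)

```text
time_s: 10.78
ee_pos: [0.462, 0.1514, 0.0644]
eef_rot: [3.141, 0.001, -3.139]
force: [0.6, 0.2, 1.6]
gripper_width: 0.0
grasp_force: 0.5
```

Contact is at about z = 0.0645. Now the press.

Request:
drive_tool(
  increments=[
    [[1,0,0,0.2,0],[1,0,0,0.4,0],[1,0,0,0.5,0],[1,0,0,0.5,0]],
  ],
)

```text
time_s: 11.28
ee_pos: [0.4621, 0.1514, 0.0594]
eef_rot: [3.141, 0.001, -3.139]
force: [-1.0, 0.2, 8.7]
gripper_width: 0.0002
grasp_force: 4.3
```

Request:
drive_tool(
  increments=[
    [[1,0,0,0.1,0],[1,0,0,0.1,0]],
  ],
)

```text
time_s: 11.52
ee_pos: [0.4622, 0.1515, 0.0592]
eef_rot: [3.141, 0.001, -3.139]
force: [-5.5, -1.4, 21.0]
gripper_width: 0.0
grasp_force: 10.3
```

Run:
```python
from h import *
snap("scene","pics/sc7.png")
a=cv2.imread("pics/sc7.png")[170:250,310:410]
cv2.imwrite("pics/c7.png",cv2.resize(a,(700,560),interpolation=2))
s=sensors.state();print(s["time_s"],s["ee_pos"],s["force"],s["grasp_force"])
```

```text
11.575 [0.46218481 0.15148974 0.05920759] [-6.08120277 -1.4788148  20.48797264] 10.313970528950449
```

View pics/c7.png

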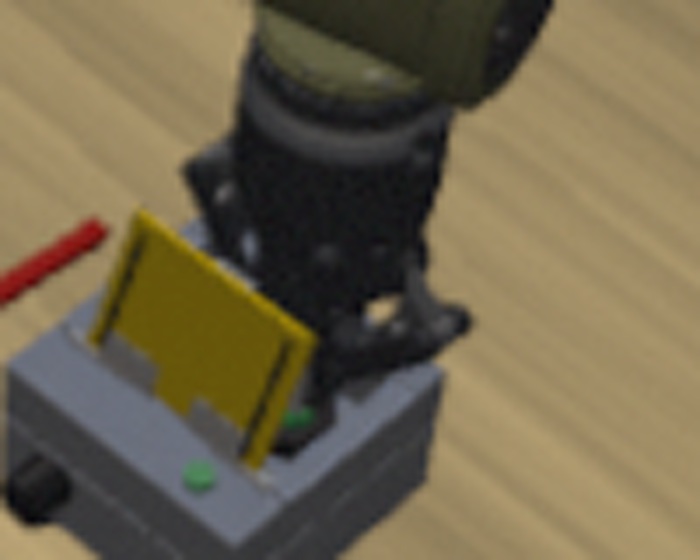

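The button is bottomed: 5.3 mm of travel, a hard stop, and the green is flush at crop (297,415). I'll release, rise, and go over behind the cover.

Request:
drive_tool(
  increments=[
    [[1,0,0,-2,0],[1,0,0,-7,0],[1,0,0,-12.5,0],[1,-4,-1,-12.5,0],[1,-10,-2.1,-12.5,0]],
  ],
)

```text
time_s: 12.2
ee_pos: [0.5627, 0.1307, 0.1841]
eef_rot: [3.141, 0.001, -3.138]
force: [0.6, 2.0, 0.6]
gripper_width: 0.0001
grasp_force: 0.0
```

Request:
drive_tool(
  increments=[
    [[1,0,0,0,0],[1,0,0,5,0],[1,0,0,6.8,0],[1,0,0,6.8,0],[1,0,0,6.8,0]],
  ],
)

```text
time_s: 12.82
ee_pos: [0.5624, 0.1309, 0.1167]
eef_rot: [3.141, 0.002, -3.139]
force: [0.2, 0.5, 1.0]
gripper_width: -0.0002
grasp_force: 0.0
```

Request:
drive_tool(
  increments=[
    [[1,3.2,0,0,0],[1,5.5,0,0,0],[1,7,0,0.2,0],[1,7.6,0,0.8,0],[1,8.1,0,1.4,0]],
  ],
)

```text
time_s: 13.45
ee_pos: [0.4813, 0.1305, 0.1016]
eef_rot: [3.141, 0.002, -3.139]
force: [-0.2, -1.0, 3.9]
gripper_width: 0.0003
grasp_force: 1.7
```

Request:
drive_tool(
  increments=[
    [[1,0.4,0,0.7,0],[1,0.8,0,1.4,0],[1,1.4,0,2.1,0],[1,1.8,0,2.7,0],[1,1.8,0,2.7,0]],
  ],
)

```text
time_s: 14.08
ee_pos: [0.4622, 0.1303, 0.0735]
eef_rot: [-3.141, -0.001, -3.139]
force: [-2.7, -0.3, 2.9]
gripper_width: 0.0003
grasp_force: 1.7
```

The cover is nearly shut. Now I'll press to the stop, as before (z about 0.0718).

Request:
drive_tool(
  increments=[
    [[1,0,0,0.1,0],[1,0,0,0.2,0],[1,0,0,0.2,0]],
  ],
)

```text
time_s: 14.45
ee_pos: [0.4624, 0.1304, 0.0721]
eef_rot: [-3.142, -0.001, -3.139]
force: [-5.7, 0.2, 8.4]
gripper_width: -0.0003
grasp_force: 4.2
```

Request:
drive_tool(
  increments=[
    [[1,0,0,0.05,0],[1,0,0,0.08,0],[1,0,0,0.08,0]],
  ],
)

```text
time_s: 14.82
ee_pos: [0.4625, 0.1304, 0.0719]
eef_rot: [-3.142, -0.001, -3.139]
force: [-10.5, -1.9, 17.1]
gripper_width: -0.0003
grasp_force: 8.9
```

At the stop. I'll release upward and retreat toward the robot.

Request:
drive_tool(
  increments=[
    [[1,0,0,-1,0],[1,0,0,-6,0],[1,0,0,-11,0],[1,5,0,-13,0],[1,10,0,-13,0]],
  ],
)

```text
time_s: 15.45
ee_pos: [0.3622, 0.1301, 0.2025]
eef_rot: [3.141, 0.003, -3.139]
force: [-0.6, -0.0, -0.4]
gripper_width: -0.0
grasp_force: 0.0
```

Request:
drive_tool(
  increments=[
    [[1,0,4,-3,0],[1,0,8,-3,0],[1,0,8,-3,0],[1,0,8,-3,0],[1,0,8,-3,0]],
  ],
)

```text
time_s: 16.08
ee_pos: [0.3627, 0.2094, 0.2311]
eef_rot: [-3.141, -0.0, -3.14]
force: [0.2, 0.4, 0.4]
gripper_width: 0.0002
grasp_force: 0.0
```

Run:
```python
from h import *
snap("scene","pics/sc8.png");snap("top","pics/top8.png")
a=cv2.imread("pics/sc8.png")[110:290,230:420];b=cv2.imread("pics/top8.png")[135:315,140:330]
cv2.imwrite("pics/c8.png",cv2.resize(np.hstack([a,b]),(800,379),interpolation=2))
s=sensors.state();print(s["time_s"],s["ee_pos"],s["force"])
for c in("top","scene"):
  for r in pinpoint("cover_press",c)[:1]: print(c,np.round(r["xyz"],4),round(r["confidence"],2))
```

```text
16.175 [0.36277023 0.20951192 0.23117437] [ 0.05147711  0.10600556 -0.65204449]
top [0.458  0.1271 0.0739] 0.77
scene [0.4633 0.1345 0.0735] 0.92
```

View pics/c8.png

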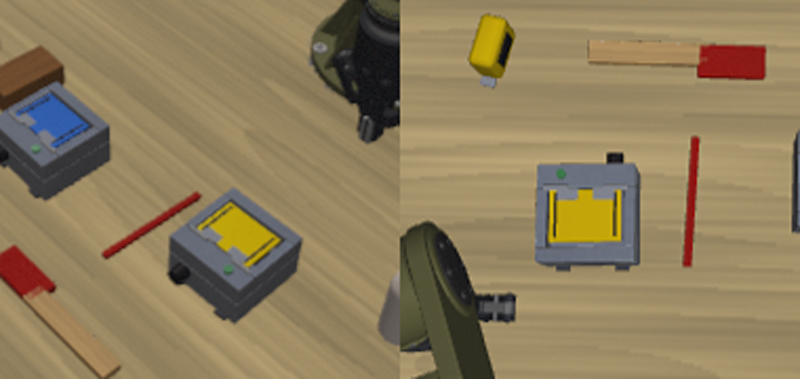

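The yellow cover is shut and flush (scene crop about (237,232)), nothing else has moved, and the robot is clear. I'm handing in the job.

```bash
python3 -c "
from cell import workorder
print(workorder.close_job())"
```

```text
the job is handed in; nothing more can be done
None
```

The job is handed in at about 16 s: the yellow cover sprang open, the green button was pressed to its stop and released, and the cover stayed shut when I let go. On a first try at the button, the gripper pushed the open cover against its stop twice (20 N at most) before I turned the tool; the pictures show nothing out of place.

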